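# Clear the woodworker's bench into its trays

## Task

Clear up the bench: put the two small oak discs into the square plywood tray and the two big steel nuts into the round steel dish. Also draw the thin wooden spacer strip out lengthwise from under the dark oak rail, without shifting the rail, and put it into the long tray. Each piece should end lying flat on the floor of its tray, not on top of another piece.

Things in the scene. Friction and masses are not known exactly. Their poses are not given: they have to be found in the camera images.
- disc_a: Small round oak disc, 44 mm across and 22 mm thick, with two screw heads on top; lies flat on the bench at the start. Origin at the centre of its underside, z up. Weighs about 35 g. (A much larger disc, 120 mm across, also lies about and is not part of the job.)
- disc_b: Small round oak disc, 44 mm across and 22 mm thick, with two screw heads on top; lies flat on the bench at the start. Origin at the centre of its underside, z up. Same as disc_a.
- nut_a: Large plain steel hexagon nut, 36 mm across flats, 41.6 mm across corners, 20 mm thick, hole about 24 mm; lies flat on the bench at the start. Origin at the centre of its underside, z up; its x axis is square to one pair of flats, so flats face along x and every 60 degrees from it. Weighs about 100 g.
- nut_b: Large plain steel hexagon nut, 36 mm across flats, 41.6 mm across corners, 20 mm thick, hole about 24 mm; lies flat on the bench at the start. Origin at the centre of its underside, z up; its x axis is square to one pair of flats, so flats face along x and every 60 degrees from it. Same as nut_a.
- strip: Pale wooden strip, 150 (x) x 24 (y) x 8 mm thick, 20 g. Origin: centre of its underside. Starts flat, crosswise under the rail, on a fixed stand 36 mm high. Its -x end points to the robot; the last 50 to 60 mm jut freely over the stand's front edge and can be gripped across the width. Its far end is about 10 mm past the rail's far side: drawn 80 mm along its own -x it is clear of the rail.
- rail: Dark oak rail with two steel inlays, 60 (x) x 280 (y) x 35 mm high, 0.45 kg, loose. Origin: underside's centre, z = 44 mm. Rests on two fixed battens (y = +-105 mm), level with the strip, and on the strip between. An 18 mm high stop on each batten, 2 to 6 mm off its -x side, keeps it from being dragged; lifting the strip lifts it. The stand is 110 (x) x 270 (y) mm, centred below.
- square_tray: Open square plywood tray fixed to the bench, 122 x 122 mm outside, 110 x 110 mm inside, walls 6 mm thick, 24 mm high overall, inner floor 6 mm above the bench. Origin at the centre of its underside, x and y along its sides. Takes the two small oak discs side by side.
- round_dish: Open round steel dish fixed to the bench, 128 mm across the rim, about 112 mm inside across the floor, 22 mm high, inner floor 5 mm above the bench. Origin at the centre of its underside. Takes the two nuts side by side.
- long_tray: Open long brown wooden tray fixed to the bench, 200 (its x) x 92 mm (its y) outside, 188 x 80 mm inside, walls 6 mm thick, 18 mm high overall, inner floor 6 mm above the bench. Origin at the centre of its underside. Takes the strip, lengthwise, either way round.
Not all that is in view belongs to the job. Leave any blue look-alike of the disc_b alone.

How it is judged (in metres and radians):
At the end, for the whole second after the job is handed in: Small discs in the square tray, nuts in the round dish (within 45 mm of its centre), strip in the long tray, each flat (0.12 rad) with its underside within 5 mm of the tray floor and between the walls; rail within 12 mm of its start; all released and at rest (x of disc_a in the frame of square_tray between -0.037 and 0.037 m and y of disc_a in the frame of square_tray between -0.037 and 0.037 m and z of disc_a in the frame of square_tray between 0 and 0.011 m and angle between each of disc_a, disc_b, nut_a, nut_b, strip's own z axis and vertical below 0.12 rad and linear speed of each of disc_a, disc_b, nut_a, nut_b, strip, rail below 0.02 m/s and angular speed of each of disc_a, disc_b, nut_a, nut_b, strip below 0.2 rad/s and x of disc_b in the frame of square_tray between -0.037 and 0.037 m and y of disc_b in the frame of square_tray between -0.037 and 0.037 m and z of disc_b in the frame of square_tray between 0 and 0.011 m and z of nut_a in the frame of round_dish between 0 and 0.01 m and horizontal distance between each of nut_a, nut_b and round_dish below 0.045 m and z of nut_b in the frame of round_dish between 0 and 0.01 m and x of strip in the frame of long_tray between -0.035 and 0.035 m and y of strip in the frame of long_tray between -0.036 and 0.036 m and z of strip in the frame of long_tray between 0 and 0.011 m and distance of rail from where it was at the start of the episode below 0.012 m); the robot touches nothing.
It fails at once if the rail is shifted or lifted more than 12 mm, or tilted more than 0.1 rad (distance of rail from where it was at the start of the episode above 0.012 m or angle between rail's own z axis and vertical above 0.1 rad).
It also fails if it takes over 128 s, if anything falls off the work surface, if the arm or the gripper's body presses on something with over 40 N, if the wrist force passes 120 N, or if a joint passes its speed limit or range.

## Robot

A 7-joint arm with a two-finger parallel gripper is mounted at the origin on the work surface. World frame = base frame: x ahead of the robot, y to its left, z up, the work surface at z = 0. Lengths are in m, angles in degrees, forces in N, time in s.
With the tool pointing down it reaches from about 0.425 to 0.875 m from the base axis. Payload 4.7 kg.
Tool frame: the origin (TCP) lies midway between the tips of the shut fingers; the grasp point (between the pads) lies 19 mm behind it; z points along the fingers, y is the line along which they close (so a half turn about z gives the same grasp; the last joint's range is limited). The gripper opens to 87 mm and grips with 3 to 60 N. Pads are 19 mm wide; open, the fingers measure 117 mm over their backs; the gripper's body (75 mm by 190 mm) begins 51 mm behind the grasp point.
Start: joints at [70.823, 18.392, -4.016, 83.108, 1.295, 78.541, -3.26], TCP at [0.222, -0.611, 0.223] pointing down, gripper open.
Joint ranges: [-163.93, 163.93], [-17.29, 119.83], [-79.2, 71.16], [3.27, 140.29], [-89.18, 269.18], [5.43, 117.66], [-154.24, 154.24]. Speed limits (degrees/s): [147.25, 147.25, 180, 180, 180, 180, 180].

## Interface

Orientations are given as [roll, pitch, yaw] about the fixed x, y, z axes, in that order (R = Rz(yaw) Ry(pitch) Rx(roll)).
In Python, from cell import env gives the robot as it stands. The module is installed in compiled form; this text tells all that it offers.
- The arm moves only by the tool step_arm, never from a script. Its argument "rows" is a list of rows, each an object with "angular": the turn, a rotation vector about the tool's x, y, z in units of pi rad (1.0 is pi rad), a list of three; "slide": the shift along the tool's x, y, z in units of 500 mm (1.0 is 500 mm), a list of three; "jaw": the opening, from 0 (shut) to 1 (fully open). A call has 1 to 10 rows; each row shifts and turns the commanded pose from where the row before left it, along the tool's axes as they then stand; what a row does not reach is not made up. A row lasts 1/8 s, in which the tool goes at most 62.5 mm and 10.7 degrees, less where a joint would pass 70% of its speed; a pose out of reach is approached as far as the arm can. A call with a number of a shift or a turn outside -1 to 1 is refused whole. A call with a gripper value outside its range is refused whole. The fingers move at their own pace and stop on an object; "newtons" is the grip in N (left out, the last holds). Time passes only in rows, so rows that do not move let the fingers close. It gives the time, the measured TCP pose, the force, the opening and the grip force at its end, in the units of the state.
- env.get_obs(): the state, without advancing time (a new reading comes with each control period).
- env.read_camera(name): name is "scene" or "top" or "wrist"; returns the picture (400x640x3 uint8, red, green, blue); there is no depth.
- env.camera_info(name): a dict with "fx", "fy", "cx", "cy" (pixels), "R" (3x3) and "t" (3): a world point X has camera coordinates R X + t. Camera axes: x right, y down, z forward; pixel columns grow to the right and rows downward; lengths in m; the calibration is good to about 2 mm. A picture is of the moment at which its call begins: read the wrist's pose just before it. camera_info takes no time and is no camera call; for the wrist camera it gives the pose at the moment of the call.
- env.sign_off(): hands the job in; it is judged then, once.
The state is a dict: "time_s": time; "qpos": joint angles; "joint_velocities": joint speeds; "effort": joint torques, N m; "tool_pos": TCP position; "tool_rot": TCP orientation; "force": force on the tool from outside, world axes, zero at the start; "wrist_torque": the same for the moment, N m; "grip_width": finger opening in m; "grasp_force": force on a finger pad.
Only numpy, scipy, OpenCV 4.12 (cv2) and the standard library are available. Lean on these libraries where they do the work, as an engineer would, in place of code of your own. Each camera call takes 0.05 s, during which the arm holds its last target. There are 200 camera calls.

## Working session

There is one attempt and no reset: what is moved stays moved. The work goes in short steps, Python scripts to look and compute and a tool call to move; the robot and the scene stay as the last step left them, time stands still between calls to the robot, and variables do not carry over. Pictures are saved under pics/ and viewed, at most 14 in all, crops included, and the job is handed in when it is done.

Besides the shell and the picture viewer there is one more tool, called as name([rows], argument=value, ...), one row to a line, values as JSON. step_arm: Moves the arm, as the interface text tells. Shifts and turns lie within -1 to 1; 1 stands for 500 mm of shift or pi rad of turn. Its arguments: {"type":"object","properties":{"rows":{"type":"array"},"newtons":{"type":"number"}},"required":["rows"]}

```bash
mkdir -p pics; python3 - <<'E'
from cell import env
import cv2,numpy as np
for n in ("scene","top"):
    cv2.imwrite(f"pics/{n}0.png",env.read_camera(n)[:,:,::-1])
    i=env.camera_info(n);print(n,i)
print(env.get_obs())
E
```

```text
scene {'fx': 367.40697233269066, 'fy': 367.40697233269066, 'cx': 319.5531378458964, 'cy': 197.10802475230213, 'R': array([[-0.5552525 ,  0.83159782, -0.01182088],
       [ 0.5477088 ,  0.35493185, -0.75765325],
       [-0.62586718, -0.42716326, -0.65255024]]), 't': array([ 0.2825398 , -0.21748776,  1.27416   ])}
top {'fx': 383.3625444075708, 'fy': 383.3625444075708, 'cx': 313.1200055618875, 'cy': 197.1812023862373, 'R': array([[-0.01885543, -0.99974721,  0.01224696],
       [-0.99598235,  0.0177091 , -0.08778122],
       [ 0.08754215, -0.01385291, -0.99606449]]), 't': array([-0.00209275,  0.49788169,  1.05943519])}
{'time_s': 0.1, 'qpos': array([70.82408832, 18.43735927, -4.01643337, 83.16883217,  1.29452916,
       78.54170094, -3.26145776]), 'joint_velocities': array([-0.05276739, -0.13411446,  0.02047149, -0.09180761, -0.04169239,
        0.02356463, -0.03189204]), 'effort': array([ 2.85445576e-04, -4.92572451e+01, -4.05467357e-01, -3.13398206e+01,
       -6.41142810e-02,  3.94806708e-02,  6.96416305e-05]), 'tool_pos': array([ 0.22193085, -0.61039645,  0.22153409]), 'tool_rot': array([-1.79897321e+02,  4.77851427e-03,  1.99848352e+01]), 'force': array([-1.45943722,  0.52151781, -0.16804843]), 'wrist_torque': array([-0.05337124, -0.03067503, -0.00263468]), 'grasp_force': 0.0, 'grip_width': 0.08681401379070472}
```

View pics/top0.png

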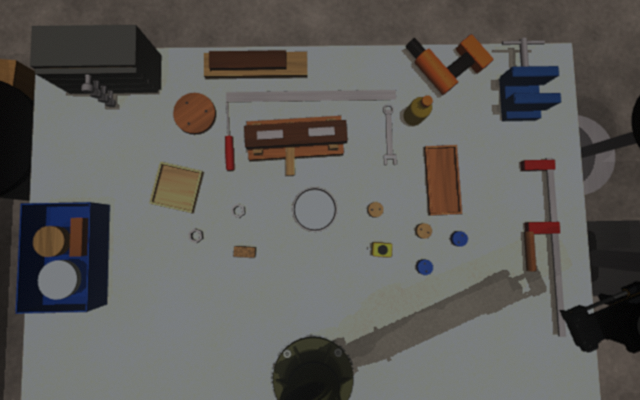

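View pics/scene0.png

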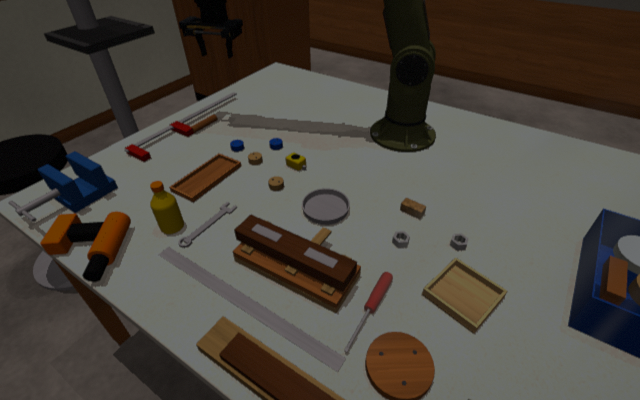

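The top view shows discs at (375,209) and (424,230), with blue look-alikes at (459,238) and (425,267). The nuts are at (239,211) and (197,236), the square tray at (177,187), the dish at (315,209), the long tray at (443,180), and the strip end at (290,165). The scene view agrees.

```bash
cat > h.py <<'E'
from cell import env
import cv2,numpy as np
def ray(i,u,v,z):
    R=np.array(i["R"]);c=-R.T@i["t"]
    d=R.T@np.array([(u-i["cx"])/i["fx"],(v-i["cy"])/i["fy"],1]);return c+d*(z-c[2])/d[2]
def proj(i,X):
    p=np.array(i["R"])@X+i["t"];return i["fx"]*p[0]/p[2]+i["cx"],i["fy"]*p[1]/p[2]+i["cy"]
def blob(img,box,thr=18):
    "largest contour differing from the border's median colour in box u0,v0,u1,v1"
    u0,v0,u1,v1=box;c=cv2.resize(img[v0:v1,u0:u1],None,fx=8,fy=8,interpolation=cv2.INTER_CUBIC).astype(int)
    b=np.median(np.concatenate([c[:8].reshape(-1,3),c[-8:].reshape(-1,3),c[:,:8].reshape(-1,3)]),0)
    m=(np.abs(c-b).max(2)>thr).astype(np.uint8)
    k=max(cv2.findContours(m,cv2.RETR_EXTERNAL,cv2.CHAIN_APPROX_NONE)[0],key=cv2.contourArea)
    return (k[:,0]+.5)/8-.5+[u0,v0]
def rect(i,k,z):
    P=np.array([ray(i,u,v,z)[:2] for u,v in k]);return cv2.minAreaRect((P*1000).astype(np.float32))
E
python3 - <<'E'
from h import *
img=env.read_camera("top");i=env.camera_info("top")
for n,b,z in [("disc1",(362,196,388,222),.011),("disc2",(411,218,437,243),.011),("nutA",(228,201,250,221),.010),("nutB",(186,225,208,247),.010),
  ("sq",(144,155,210,217),.012),("dish",(287,182,343,236),.011),("long",(417,140,469,220),.009),("strip",(281,161,300,182),.040)]:
    k=blob(img,b);r=rect(i,k,z);print(n,np.round(r[0],1),np.round(r[1],1),round(r[2],1))
c=cv2.resize(img[100:200,220:380],None,fx=5,fy=5,interpolation=cv2.INTER_CUBIC);c=np.clip(c.astype(int)*2,0,255).astype(np.uint8)
cv2.imwrite("pics/rail.png",c[:,:,::-1])
E
```

```text
disc1 [ 461. -185.] [50.7 47. ] 89.0
disc2 [ 399.1 -320.5] [47.1 54.2] 2.1
nutA [458.8 188.4] [14.5 37.4] 65.6
nutB [397.2 318.1] [40.2 41.1] 42.6
sq [534.9 376.3] [133.9 127.3] 76.1
dish [465.7 -13.5] [126.2 127.9] 3.5
long [ 543.6 -382.9] [205.9 104.2] 1.6
strip [577.9  53.1] [31.  44.5] 89.3
```

View pics/rail.png

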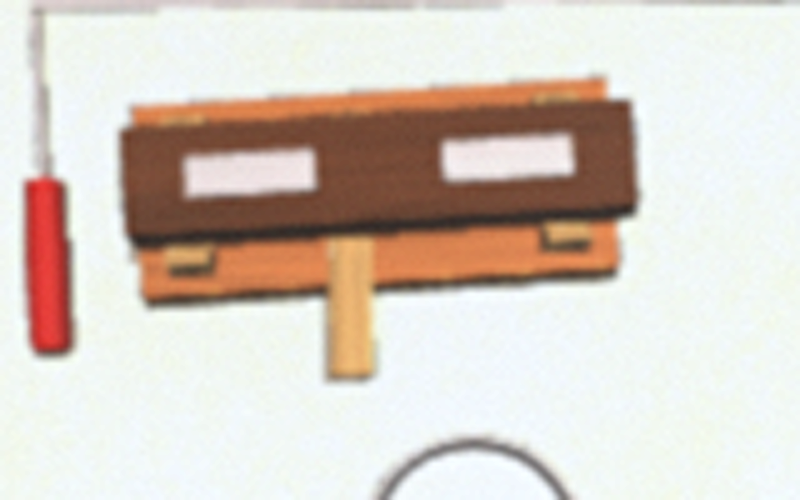

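The crop shows the strip's front end at (350,378) in the crop, so top pixel about (290,175.6). The rail is turned about 3.7° in the image, and its stops are visible at its front side.

```bash
cat >> h.py <<'E'
from scipy.spatial.transform import Rotation as Ro
def plan(xyz,yaw,cur=None):
    "total slide (units of .5 m, in current tool axes) and turn (units of pi, about tool z) to go to xyz, tool down with yaw deg"
    o=env.get_obs();p,r=(o["tool_pos"],Ro.from_euler("xyz",o["tool_rot"],degrees=True)) if cur is None else (np.array(cur[0]),Ro.from_euler("xyz",[180,0,cur[1]],degrees=True))
    g=Ro.from_euler("xyz",[180,0,yaw],degrees=True)
    w=(r.inv()*g).as_rotvec()/np.pi
    print("turn",np.round(w,4),"slide, current axes",np.round(r.inv().apply(np.array(xyz)-p)/.5,4),"; goal axes",np.round(g.inv().apply(np.array(xyz)-p)/.5,4))
E
python3 - <<'E'
from h import *
o=env.get_obs();i=env.camera_info("wrist");T=Ro.from_euler("xyz",o["tool_rot"],degrees=True)
c=-np.array(i["R"]).T@i["t"];print("cam in tool",T.inv().apply(c-o["tool_pos"]),"cam axes in tool\n",np.round(T.as_matrix().T@np.array(i["R"]).T,3),i["fx"])
plan([.36,-.26,.25],0)
i=env.camera_info("top")
for z in(.040,.044):print(ray(i,290,175.3,z),ray(i,*[220+352/5,100+237/5],z))
E
```

```text
cam in tool [ 0.06548475 -0.00058096 -0.16219771] cam axes in tool
 [[ 0.001 -0.97  -0.244]
 [ 1.     0.001  0.001]
 [-0.    -0.244  0.97 ]] 335.38992641849643
turn [-5.00e-04  1.00e-04  1.11e-01] slide, current axes [ 0.499  -0.5645 -0.0558] ; goal axes [ 0.2761 -0.701  -0.0566]
[0.55848452 0.0522748  0.04      ] [0.63737176 0.05008378 0.04      ]
[0.5578976  0.05209158 0.044     ] [0.63648687 0.04990883 0.044     ]
```

step_arm([
  {"angular":[0,0,0.037],"slide":[0,0,0],"jaw":1},
  {"angular":[0,0,0.037],"slide":[0,0,0],"jaw":1},
  {"angular":[0,0,0.037],"slide":[0,0,0],"jaw":1},
  {"angular":[0,0,0],"slide":[0.06,-0.1,0.006],"jaw":1},
  {"angular":[0,0,0],"slide":[0.06,-0.1,0.006],"jaw":1},
  {"angular":[0,0,0],"slide":[0.06,-0.1,0.006],"jaw":1},
  {"angular":[0,0,0],"slide":[0.06,-0.1,0.006],"jaw":1},
  {"angular":[0,0,0],"slide":[0.06,-0.1,0.006],"jaw":1},
  {"angular":[0,0,0],"slide":[0.06,-0.1,0.006],"jaw":1},
  {"angular":[0,0,0],"slide":[0.06,-0.1,0.006],"jaw":1},
])

```text
time_s: 1.4
tool_pos: [0.4327, -0.2591, 0.2014]
tool_rot: [180.0, -0.0, 0.0]
force: [-0.4, -0.2, -0.8]
grip_width: 0.0873
grasp_force: 0.0
```

step_arm([
  {"angular":[0,0,0],"slide":[0,0,0],"jaw":1},
  {"angular":[0,0,0],"slide":[0,0,0],"jaw":1},
])

```text
time_s: 1.65
tool_pos: [0.4316, -0.2613, 0.2014]
tool_rot: [180.0, 0.0, 0.0]
force: [-0.2, 0.5, -0.9]
grip_width: 0.087
grasp_force: 0.0
```

```bash
python3 - <<'E'
from h import *
i=env.camera_info("wrist");img=env.read_camera("wrist");np.save("w1.npy",img)
cv2.imwrite("pics/w1.png",img[:,:,::-1])
for X in [(.461,-.185,.011),(.399,-.32,.011),(.544,-.383,.009)]:print(X,np.round(proj(i,np.array(X))))
print(env.get_obs()["tool_pos"])
E
```

```text
(0.461, -0.185, 0.011) [245. 150.]
(0.399, -0.32, 0.011) [372. 207.]
(0.544, -0.383, 0.009) [441.  66.]
[ 0.43130022 -0.26208109  0.20139593]
```

View pics/w1.png

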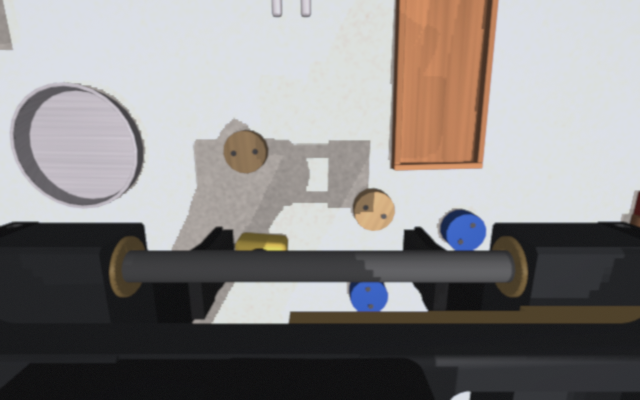

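The wrist view shows the oak discs at (246,151) and (374,209), the blue discs at (463,230) and (369,296), and the dish centred near (77,145). The long tray's near end is at (438,165).

```bash
python3 - <<'E'
from h import *
i=env.camera_info("wrist");img=np.load("w1.npy")
hsv=cv2.cvtColor(img,cv2.COLOR_RGB2HSV)
m=((hsv[...,0]<25)&(hsv[...,1]>70)).astype(np.uint8)
for k in cv2.findContours(m[:225],cv2.RETR_EXTERNAL,cv2.CHAIN_APPROX_NONE)[0]:
    if cv2.contourArea(k)>400:
        k=k[:,0]; r=rect(i,k,.015);print(k.mean(0),np.round(r[0]),np.round(r[1]),r[2])
k=np.array([(20,120),(140,140),(77,207),(75,84)],float)
print([np.round(ray(i,u,v,.02)[:2],3) for u,v in k])
plan([.399,-.32,.1],0)
E
```

```text
[373.03539823 208.46902655] [ 399. -322.] [43. 38.] 89.93745422363281
[244.8974359  150.99145299] [ 460. -186.] [42. 44.] 43.92463302612305
[441.82217973  81.95219885] [ 521. -384.] [160.  95.] 1.3076657056808472
[array([0.491, 0.035]), array([ 0.472, -0.082]), array([ 0.401, -0.006]), array([ 0.525, -0.026])]
turn [ 0.0002  0.0002 -0.0005] slide, current axes [-0.0643  0.1158  0.2029] ; goal axes [-0.0646  0.1158  0.2028]
```

step_arm([
  {"angular":[0,0,0],"slide":[-0.032,0.059,0.06],"jaw":0.8},
  {"angular":[0,0,0],"slide":[-0.032,0.059,0.06],"jaw":0.8},
  {"angular":[0,0,0],"slide":[0,0,0.1],"jaw":0.8},
  {"angular":[0,0,0],"slide":[0,0,0.1],"jaw":0.8},
  {"angular":[0,0,0],"slide":[0,0,0.05],"jaw":0.8},
  {"angular":[0,0,0],"slide":[0,0,0.02],"jaw":0.8},
  {"angular":[0,0,0],"slide":[0,0,0],"jaw":0.8},
  {"angular":[0,0,0],"slide":[0,0,0],"jaw":0.4},
  {"angular":[0,0,0],"slide":[0,0,0],"jaw":0.4},
  {"angular":[0,0,0],"slide":[0,0,0],"jaw":0.4},
], newtons=15)

```text
time_s: 2.95
tool_pos: [0.4005, -0.3202, 0.0073]
tool_rot: [179.9, -0.1, 0.0]
force: [-0.2, -0.0, -0.1]
grip_width: 0.0477
grasp_force: 0.0
```

step_arm([
  {"angular":[0,0,0],"slide":[0,0,0],"jaw":0.3},
  {"angular":[0,0,0],"slide":[0,0,0],"jaw":0.3},
  {"angular":[0,0,0],"slide":[0,0,0],"jaw":0.3},
  {"angular":[0,0,0],"slide":[0,0,0],"jaw":0.3},
])

```text
time_s: 3.45
tool_pos: [0.4005, -0.3202, 0.0072]
tool_rot: [180.0, -0.0, 0.0]
force: [-0.4, 0.4, 5.9]
grip_width: 0.0438
grasp_force: 15.0
```

step_arm([
  {"angular":[0,0,0],"slide":[0,0,-0.1],"jaw":0.3},
  {"angular":[0,0,0],"slide":[0.02,0,-0.1],"jaw":0.3},
  {"angular":[0,0,0],"slide":[0.02,-0.05,-0.1],"jaw":0.3},
  {"angular":[0,0,0],"slide":[0.02,-0.08,-0.08],"jaw":0.3},
  {"angular":[0,0,0],"slide":[0.02,-0.11,0],"jaw":0.3},
  {"angular":[0,0,0],"slide":[0.02,-0.11,0],"jaw":0.3},
  {"angular":[0,0,0],"slide":[0,-0.11,0],"jaw":0.3},
  {"angular":[0,0,0],"slide":[0,-0.11,0],"jaw":0.3},
  {"angular":[0,0,0],"slide":[0,-0.11,0],"jaw":0.3},
  {"angular":[0,0,0],"slide":[0,-0.11,0],"jaw":0.3},
])

```text
time_s: 4.7
tool_pos: [0.4495, 0.0768, 0.1962]
tool_rot: [180.0, 0.0, -0.0]
force: [1.1, -0.2, -0.2]
grip_width: 0.0435
grasp_force: 15.0
```

step_arm([
  {"angular":[0,0,0],"slide":[0,-0.11,0],"jaw":0.3},
  {"angular":[0,0,0],"slide":[0,-0.11,0],"jaw":0.3},
  {"angular":[0,0,0],"slide":[0,-0.11,0],"jaw":0.3},
  {"angular":[0,0,0],"slide":[0,-0.11,0],"jaw":0.3},
  {"angular":[0,0,0],"slide":[0,-0.08,0],"jaw":0.3},
  {"angular":[0,0,0],"slide":[0,0,0],"jaw":0.3},
  {"angular":[0,0,0],"slide":[0,0,0],"jaw":0.3},
])

```text
time_s: 5.58
tool_pos: [0.45, 0.3342, 0.1958]
tool_rot: [179.9, 0.1, -0.0]
force: [0.8, -0.5, -1.4]
grip_width: 0.0439
grasp_force: 15.0
```

```bash
python3 - <<'E'
from h import *
i=env.camera_info("wrist");img=env.read_camera("wrist");np.save("w2.npy",img)
import pickle;pickle.dump(i,open("w2.pkl","wb"))
cv2.imwrite("pics/w2.png",img[:,:,::-1])
for X in [(.459,.188,.01),(.397,.318,.01),(.535,.376,.01)]:print(X,np.round(proj(i,np.array(X))))
print(env.get_obs()["tool_pos"],env.get_obs()["grip_width"])
E
```

```text
(0.459, 0.188, 0.01) [457. 170.]
(0.397, 0.318, 0.01) [333. 226.]
(0.535, 0.376, 0.01) [276.  94.]
[0.45038421 0.33354527 0.19595652] 0.0433597179068065
```

View pics/w2.png

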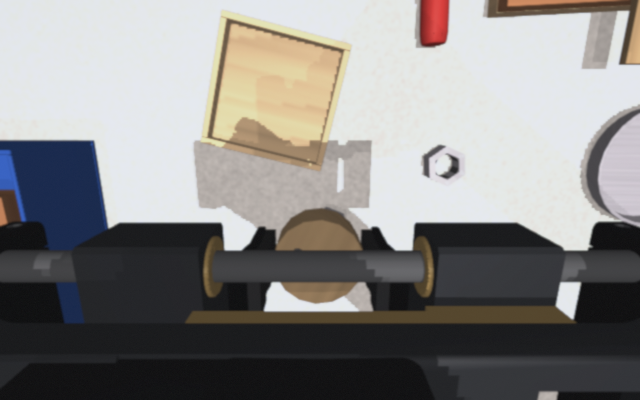

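The view shows the tray's outer corners at (222,12), (350,46), (321,169) and (203,141). Nut A is at (443,164), and nut B is hidden behind the held disc.

```bash
python3 - <<'E'
from h import *
import pickle
i=pickle.load(open("w2.pkl","rb"));img=np.load("w2.npy")
P=np.array([ray(i,u,v,.024)[:2] for u,v in [(222,12),(350,46),(321,169),(203,141)]]);print(P.round(3),P.mean(0))
e=P-np.roll(P,-1,0);print([(round(np.linalg.norm(a),3),round(np.degrees(np.arctan2(a[1],a[0])),1)) for a in e])
c=img[138:192,416:472]
g=cv2.cvtColor(c,cv2.COLOR_RGB2HSV);cv2.imwrite("pics/nutA.png",cv2.resize(c[:,:,::-1],None,fx=10,fy=10,interpolation=cv2.INTER_NEAREST))
E
```

```text
[[0.605 0.421]
 [0.576 0.305]
 [0.462 0.331]
 [0.49  0.447]] [0.53316219 0.3758905 ]
[(np.float64(0.119), np.float64(76.3)), (np.float64(0.117), np.float64(-13.0)), (np.float64(0.119), np.float64(-103.4)), (np.float64(0.118), np.float64(166.9))]
```

View pics/nutA.png

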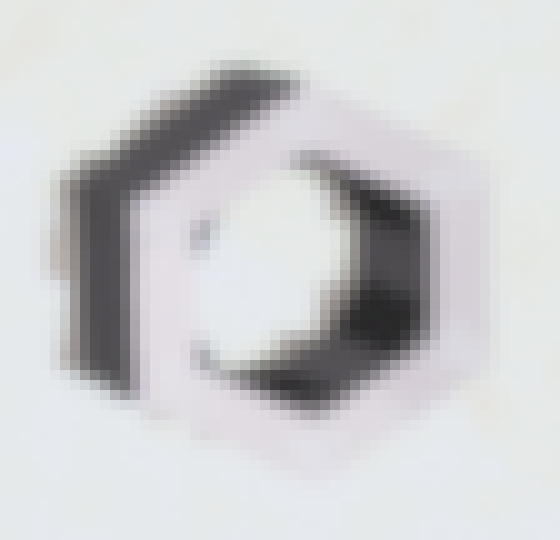

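step_arm([
  {"angular":[0,0,0.037],"slide":[0,0,0],"jaw":0.3},
  {"angular":[0,0,0.037],"slide":[0,0,0],"jaw":0.3},
  {"angular":[0,0,0],"slide":[0.097,-0.06,0.02],"jaw":0.3},
  {"angular":[0,0,0],"slide":[0.097,-0.06,0.02],"jaw":0.3},
  {"angular":[0,0,0],"slide":[0,0,0.1],"jaw":0.3},
  {"angular":[0,0,0],"slide":[0,0,0.1],"jaw":0.3},
  {"angular":[0,0,0],"slide":[0,0,0.06],"jaw":0.3},
  {"angular":[0,0,0],"slide":[0,0,0.04],"jaw":0.3},
  {"angular":[0,0,0],"slide":[0,0,0.01],"jaw":0.3},
  {"angular":[0,0,0],"slide":[0,0,0.004],"jaw":0.3},
])

```text
time_s: 6.88
tool_pos: [0.5591, 0.3713, 0.0207]
tool_rot: [-179.9, -0.1, -13.3]
force: [0.8, 0.7, 0.6]
grip_width: 0.0432
grasp_force: 15.0
```

step_arm([
  {"angular":[0,0,0],"slide":[0,0,0],"jaw":0.3},
  {"angular":[0,0,0],"slide":[0,0,0],"jaw":0.3},
])

```text
time_s: 7.12
tool_pos: [0.5588, 0.3716, 0.0206]
tool_rot: [-179.9, -0.1, -13.3]
force: [-0.0, -0.3, -1.3]
grip_width: 0.0432
grasp_force: 15.0
```

step_arm([
  {"angular":[0,0,0],"slide":[0,0,0.013],"jaw":0.3},
  {"angular":[0,0,0],"slide":[0,0,0],"jaw":0.3},
  {"angular":[0,0,0],"slide":[0,0,0],"jaw":0.6},
  {"angular":[0,0,0],"slide":[0,0,0],"jaw":0.6},
  {"angular":[0,0,0],"slide":[0,0,-0.04],"jaw":0.6},
  {"angular":[0,0,0],"slide":[0,0,-0.1],"jaw":0.6},
  {"angular":[0,0,0],"slide":[-0.05,0.027,-0.1],"jaw":0.6},
  {"angular":[0,0,0],"slide":[-0.1,0.054,-0.02],"jaw":0.6},
  {"angular":[0,0,0],"slide":[-0.1,0.054,0],"jaw":0.6},
  {"angular":[0,0,0],"slide":[-0.1,0.054,0],"jaw":0.6},
])

```text
time_s: 8.38
tool_pos: [0.3647, 0.3198, 0.1445]
tool_rot: [-179.9, -0.1, -13.3]
force: [0.4, 0.5, 1.1]
grip_width: 0.0525
grasp_force: 0.0
```

step_arm([
  {"angular":[0,0,-0.037],"slide":[0,0,0],"jaw":0.7},
  {"angular":[0,0,-0.037],"slide":[0,0,0],"jaw":0.7},
  {"angular":[0,0,0],"slide":[0,0,0],"jaw":0.7},
  {"angular":[0,0,0],"slide":[0,0,0],"jaw":0.7},
])

```text
time_s: 8.88
tool_pos: [0.3664, 0.3198, 0.1437]
tool_rot: [-180.0, -0.0, -0.1]
force: [-0.4, 0.4, 1.0]
grip_width: 0.0606
grasp_force: 0.0
```

```bash
python3 - <<'E'
from h import *
import pickle
i=env.camera_info("wrist");img=env.read_camera("wrist");np.save("w3.npy",img)
pickle.dump(i,open("w3.pkl","wb"))
for X in [(.459,.188,.02),(.397,.318,.02),(.5583,.37,.028)]:print(X,np.round(proj(i,np.array(X))))
u,v=np.round(proj(i,np.array((.397,.318,.02)))).astype(int)
a=cv2.resize(img[:,:,::-1],None,fx=.8,fy=.8);b=cv2.resize(img[v-35:v+35,u-40:u+40,::-1],None,fx=4,fy=4,interpolation=cv2.INTER_NEAREST)
a=np.vstack([a,np.zeros((280,512,3),np.uint8)]);a[320:,:320]=b
cv2.imwrite("pics/w3.png",a);print(u,v,env.get_obs()["tool_pos"],env.get_obs()["tool_rot"])
j=pickle.load(open("w2.pkl","rb"));print("nutA",ray(j,447.2,166.5,.02),"tray",)
E
```

```text
(0.459, 0.188, 0.02) [481.  80.]
(0.397, 0.318, 0.02) [320. 157.]
(0.5583, 0.37, 0.028) [248. -69.]
320 157 [0.36631176 0.31971569 0.14341679] [-1.79989632e+02 -2.23130013e-02 -7.81404022e-02]
nutA [0.46399265 0.20293448 0.02      ] tray
```

View pics/w3.png

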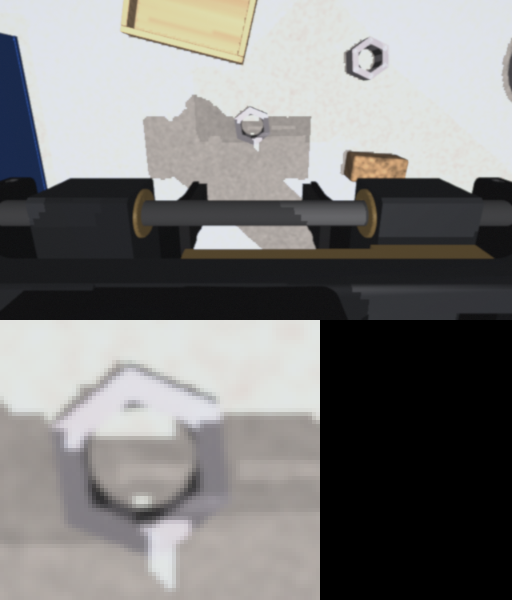

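The view shows nut B at full-image (315,157), with its flats turned about +6.5° in yaw. Nut A is near (460,72), and the square tray's near edge is at the top.

```bash
python3 - <<'E'
from h import *
import pickle
i=pickle.load(open("w3.pkl","rb"))
B=ray(i,315,157,.02);print("B",B,"A",ray(i,460,72,.02))
plan([B[0],B[1],.004],6.5)
E
```

```text
B [0.39664207 0.3225081  0.02      ] A [0.464762   0.20590377 0.02      ]
turn [-0.0001 -0.0001 -0.0365] slide, current axes [ 0.0605 -0.0056  0.2789] ; goal axes [0.0609 0.0013 0.2788]
```

step_arm([
  {"angular":[0,0,-0.0365],"slide":[0,0,0],"jaw":0.75},
  {"angular":[0,0,0],"slide":[0.061,0.001,0.08],"jaw":0.75},
  {"angular":[0,0,0],"slide":[0,0,0.1],"jaw":0.75},
  {"angular":[0,0,0],"slide":[0,0,0.06],"jaw":0.75},
  {"angular":[0,0,0],"slide":[0,0,0.036],"jaw":0.75},
  {"angular":[0,0,0],"slide":[0,0,0],"jaw":0.75},
  {"angular":[0,0,0],"slide":[0,0,0],"jaw":0.3},
  {"angular":[0,0,0],"slide":[0,0,0],"jaw":0.3},
  {"angular":[0,0,0],"slide":[0,0,0],"jaw":0.3},
  {"angular":[0,0,0],"slide":[0,0,0],"jaw":0.3},
], newtons=30)

```text
time_s: 10.18
tool_pos: [0.3969, 0.3226, 0.0056]
tool_rot: [180.0, -0.1, 6.6]
force: [0.1, -0.1, 3.1]
grip_width: 0.0359
grasp_force: 29.9
```

step_arm([
  {"angular":[0,0,0],"slide":[0,0,0],"jaw":0.2},
  {"angular":[0,0,0],"slide":[0,0,0],"jaw":0.2},
])

```text
time_s: 10.42
tool_pos: [0.3969, 0.3226, 0.0055]
tool_rot: [180.0, -0.0, 6.6]
force: [0.0, -0.8, 6.0]
grip_width: 0.0361
grasp_force: 29.9
```

step_arm([
  {"angular":[0,0,0],"slide":[0,0,-0.06],"jaw":0.2},
  {"angular":[0,0,0],"slide":[0,0,-0.1],"jaw":0.2},
  {"angular":[0,0,0.0365],"slide":[0,0,-0.08],"jaw":0.2},
  {"angular":[0,0,0],"slide":[0.06,0.075,0],"jaw":0.2},
  {"angular":[0,0,0],"slide":[0.06,0.1,0],"jaw":0.2},
  {"angular":[0,0,0],"slide":[0.064,0.1,0],"jaw":0.2},
  {"angular":[0,0,0],"slide":[0,0.1,0],"jaw":0.2},
  {"angular":[0,0,0],"slide":[0,0.1,0],"jaw":0.2},
  {"angular":[0,0,0],"slide":[0,0.1,0],"jaw":0.2},
  {"angular":[0,0,0],"slide":[0,0.1,0],"jaw":0.2},
])

```text
time_s: 11.68
tool_pos: [0.488, -0.0166, 0.1246]
tool_rot: [180.0, 0.0, 0.0]
force: [0.7, -0.2, -1.4]
grip_width: 0.0359
grasp_force: 29.9
```

step_arm([
  {"angular":[0,0,0],"slide":[0,0,0.08],"jaw":0.2},
  {"angular":[0,0,0],"slide":[0,0,0.08],"jaw":0.2},
  {"angular":[0,0,0],"slide":[0,0,0.03],"jaw":0.2},
  {"angular":[0,0,0],"slide":[0,0,0.02],"jaw":0.2},
  {"angular":[0,0,0],"slide":[0,0,0],"jaw":0.2},
])

```text
time_s: 12.3
tool_pos: [0.4889, -0.0148, 0.0202]
tool_rot: [-180.0, -0.0, 0.0]
force: [1.3, -0.3, -1.0]
grip_width: 0.0356
grasp_force: 29.9
```

step_arm([
  {"angular":[0,0,0],"slide":[0,0,0.018],"jaw":0.2},
  {"angular":[0,0,0],"slide":[0,0,0],"jaw":0.2},
  {"angular":[0,0,0],"slide":[0,0,0],"jaw":0.52},
  {"angular":[0,0,0],"slide":[0,0,0],"jaw":0.52},
  {"angular":[0,0,0],"slide":[0,0,-0.04],"jaw":0.52},
  {"angular":[0,0,0],"slide":[0,0,-0.1],"jaw":0.52},
  {"angular":[0,0,0],"slide":[0,-0.04,-0.08],"jaw":0.75},
  {"angular":[0,0,0],"slide":[-0.025,-0.1,0],"jaw":0.75},
  {"angular":[0,0,0],"slide":[-0.024,-0.1,0],"jaw":0.75},
  {"angular":[0,0,0],"slide":[0,-0.1,0],"jaw":0.75},
])

```text
time_s: 13.55
tool_pos: [0.4636, 0.1563, 0.1217]
tool_rot: [179.9, -0.1, -0.0]
force: [0.1, 0.0, -0.4]
grip_width: 0.0647
grasp_force: 0.0
```

step_arm([
  {"angular":[0,0,0],"slide":[0,-0.1,0],"jaw":0.75},
  {"angular":[0,0,0],"slide":[0,0,0.06],"jaw":0.75},
  {"angular":[0,0,0],"slide":[0,0,0.08],"jaw":0.75},
  {"angular":[0,0,0],"slide":[0,0,0.06],"jaw":0.75},
  {"angular":[0,0,0],"slide":[0,0,0.03],"jaw":0.75},
  {"angular":[0,0,0],"slide":[0,0,0],"jaw":0.75},
])

```text
time_s: 14.3
tool_pos: [0.4636, 0.2049, 0.0056]
tool_rot: [180.0, 0.1, 0.0]
force: [0.7, 0.4, -0.1]
grip_width: 0.0652
grasp_force: 0.0
```

step_arm([
  {"angular":[0,0,0],"slide":[0,0,0],"jaw":0.2},
  {"angular":[0,0,0],"slide":[0,0,0],"jaw":0.2},
  {"angular":[0,0,0],"slide":[0,0,0],"jaw":0.2},
  {"angular":[0,0,0],"slide":[0,0,0],"jaw":0.2},
  {"angular":[0,0,0],"slide":[0,0,0],"jaw":0.2},
  {"angular":[0,0,0],"slide":[0,0,-0.06],"jaw":0.2},
  {"angular":[0,0,0],"slide":[0,0,-0.1],"jaw":0.2},
  {"angular":[0,0,0],"slide":[0,0,-0.06],"jaw":0.2},
  {"angular":[0,0,0],"slide":[-0.025,0.11,0],"jaw":0.2},
  {"angular":[0,0,0],"slide":[-0.02,0.11,0],"jaw":0.2},
])

```text
time_s: 15.55
tool_pos: [0.4411, 0.0943, 0.1161]
tool_rot: [-180.0, -0.0, 0.1]
force: [1.0, -1.0, -2.0]
grip_width: 0.0361
grasp_force: 29.2
```

step_arm([
  {"angular":[0,0,0],"slide":[0,0.11,0],"jaw":0.2},
  {"angular":[0,0,0],"slide":[0,0.11,0],"jaw":0.2},
  {"angular":[0,0,0],"slide":[0,0,0.06],"jaw":0.2},
  {"angular":[0,0,0],"slide":[0,0,0.08],"jaw":0.2},
  {"angular":[0,0,0],"slide":[0,0,0.04],"jaw":0.2},
  {"angular":[0,0,0],"slide":[0,0,0.01],"jaw":0.2},
  {"angular":[0,0,0],"slide":[0,0,0],"jaw":0.2},
])

```text
time_s: 16.42
tool_pos: [0.4417, -0.0148, 0.0212]
tool_rot: [-180.0, -0.0, 0.0]
force: [0.4, 0.5, -1.3]
grip_width: 0.0366
grasp_force: 29.2
```

step_arm([
  {"angular":[0,0,0],"slide":[0,0,0.019],"jaw":0.2},
  {"angular":[0,0,0],"slide":[0,0,0],"jaw":0.2},
  {"angular":[0,0,0],"slide":[0,0,0],"jaw":0.52},
  {"angular":[0,0,0],"slide":[0,0,0],"jaw":0.52},
  {"angular":[0,0,0],"slide":[0,0,-0.04],"jaw":0.52},
  {"angular":[0,0,0],"slide":[0,0,-0.1],"jaw":0.52},
  {"angular":[0,0,0],"slide":[0,0.04,-0.08],"jaw":0.8},
  {"angular":[0,0,0],"slide":[0.018,0.1,0],"jaw":0.8},
  {"angular":[0,0,0],"slide":[0.019,0.1,0],"jaw":0.8},
  {"angular":[0,0,0],"slide":[0,0.1,0],"jaw":0.8},
])

```text
time_s: 17.68
tool_pos: [0.4607, -0.1865, 0.1221]
tool_rot: [180.0, -0.1, 0.0]
force: [0.0, -0.1, -0.2]
grip_width: 0.0683
grasp_force: 0.0
```

step_arm([
  {"angular":[0,0,0],"slide":[0,0,0.06],"jaw":0.8},
  {"angular":[0,0,0],"slide":[0,0,0.08],"jaw":0.8},
  {"angular":[0,0,0],"slide":[0,0,0.06],"jaw":0.8},
  {"angular":[0,0,0],"slide":[0,0,0.03],"jaw":0.8},
  {"angular":[0,0,0],"slide":[0,0,0],"jaw":0.8},
  {"angular":[0,0,0],"slide":[0,0,0],"jaw":0.3},
  {"angular":[0,0,0],"slide":[0,0,0],"jaw":0.3},
  {"angular":[0,0,0],"slide":[0,0,0],"jaw":0.3},
  {"angular":[0,0,0],"slide":[0,0,0],"jaw":0.3},
  {"angular":[0,0,0],"slide":[0,0,0],"jaw":0.3},
], newtons=15)

```text
time_s: 18.92
tool_pos: [0.4605, -0.1853, 0.0072]
tool_rot: [180.0, -0.0, 0.0]
force: [-0.9, 0.2, 4.3]
grip_width: 0.0435
grasp_force: 15.0
```

step_arm([
  {"angular":[0,0,0],"slide":[0,0,-0.08],"jaw":0.3},
  {"angular":[0,0,0],"slide":[0,0,-0.1],"jaw":0.3},
  {"angular":[0,0,0],"slide":[0,-0.08,-0.08],"jaw":0.3},
  {"angular":[0,0,0],"slide":[0,-0.11,0],"jaw":0.3},
  {"angular":[0,0,0],"slide":[0,-0.11,0],"jaw":0.3},
  {"angular":[0,0,0],"slide":[0,-0.11,0],"jaw":0.3},
  {"angular":[0,0,0],"slide":[0,-0.11,0],"jaw":0.3},
  {"angular":[0,0,0],"slide":[0,-0.11,0],"jaw":0.3},
  {"angular":[0,0,0],"slide":[0,-0.11,0],"jaw":0.3},
  {"angular":[0,0,0],"slide":[0.02,-0.11,0],"jaw":0.3},
])

```text
time_s: 20.18
tool_pos: [0.4694, 0.2415, 0.1364]
tool_rot: [179.9, -0.0, 0.0]
force: [0.7, -0.6, -0.3]
grip_width: 0.0434
grasp_force: 15.0
```

step_arm([
  {"angular":[0,0,0],"slide":[0.034,-0.11,0],"jaw":0.3},
  {"angular":[0,0,0],"slide":[0.04,-0.1,0],"jaw":0.3},
  {"angular":[0,0,0],"slide":[0,-0.075,0],"jaw":0.3},
  {"angular":[0,0,0.037],"slide":[0,0,0],"jaw":0.3},
  {"angular":[0,0,0.037],"slide":[0,0,0],"jaw":0.3},
  {"angular":[0,0,0],"slide":[0,0,0.1],"jaw":0.3},
  {"angular":[0,0,0],"slide":[0,0,0.09],"jaw":0.3},
  {"angular":[0,0,0],"slide":[0,0,0.03],"jaw":0.3},
  {"angular":[0,0,0],"slide":[0,0,0],"jaw":0.3},
  {"angular":[0,0,0],"slide":[0,0,0],"jaw":0.3},
])

```text
time_s: 21.42
tool_pos: [0.5082, 0.3837, 0.0285]
tool_rot: [-179.8, -0.1, -13.3]
force: [-0.3, 0.3, 0.0]
grip_width: 0.0433
grasp_force: 15.0
```

step_arm([
  {"angular":[0,0,0],"slide":[0,0,0.029],"jaw":0.3},
  {"angular":[0,0,0],"slide":[0,0,0],"jaw":0.3},
  {"angular":[0,0,0],"slide":[0,0,0],"jaw":0.6},
  {"angular":[0,0,0],"slide":[0,0,0],"jaw":0.6},
  {"angular":[0,0,0],"slide":[0,0,-0.05],"jaw":0.6},
  {"angular":[0,0,0],"slide":[0,0,-0.1],"jaw":0.6},
  {"angular":[0,0,-0.037],"slide":[0,0,-0.1],"jaw":0.6},
  {"angular":[0,0,-0.037],"slide":[0,0,-0.1],"jaw":0.6},
  {"angular":[0,0,0],"slide":[-0.02,0.11,0],"jaw":0.6},
  {"angular":[0,0,0],"slide":[-0.02,0.11,0],"jaw":0.6},
])

```text
time_s: 22.68
tool_pos: [0.4867, 0.2717, 0.1875]
tool_rot: [-180.0, -0.0, 0.1]
force: [1.3, -0.3, -0.6]
grip_width: 0.0524
grasp_force: 0.0
```

step_arm([
  {"angular":[0,0,0],"slide":[0,0.11,0],"jaw":0.6},
  {"angular":[0,0,0],"slide":[0,0.11,0],"jaw":0.6},
  {"angular":[0,0,0],"slide":[0,0.11,0],"jaw":0.6},
  {"angular":[0,0,0],"slide":[0,0.11,0],"jaw":0.6},
  {"angular":[0,0,0],"slide":[0,0,0.06],"jaw":0.6},
  {"angular":[0,0,0],"slide":[0,0,0],"jaw":0.6},
  {"angular":[0,0,0],"slide":[0,0,0],"jaw":0.6},
])

```text
time_s: 23.55
tool_pos: [0.4872, 0.0535, 0.1577]
tool_rot: [-180.0, -0.0, 0.1]
force: [0.3, 0.1, -0.4]
grip_width: 0.0519
grasp_force: 0.0
```

```bash
python3 - <<'E'
from h import *
import pickle
i=env.camera_info("wrist");img=env.read_camera("wrist");np.save("w4.npy",img)
pickle.dump(i,open("w4.pkl","wb"));print(env.get_obs()["tool_pos"])
t=env.read_camera("top")
a=np.zeros((600,640,3),np.uint8);a[:400]=img
a[400:600,:200]=cv2.resize(t[162:212,152:202],None,fx=4,fy=4);a[400:600,220:420]=cv2.resize(t[184:234,290:340],None,fx=4,fy=4)
cv2.imwrite("pics/w4.png",a[:,:,::-1])
E
```

```text
[0.48756539 0.05359665 0.15801249]
```

View pics/w4.png

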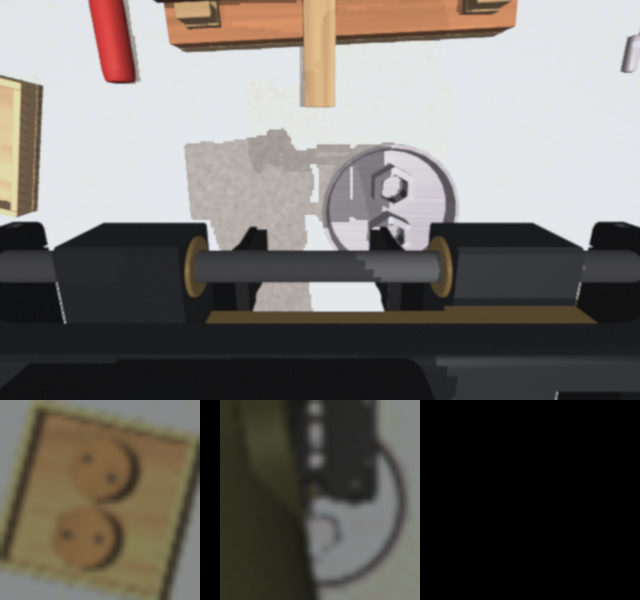

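The view shows the strip's front end at (305..335,106) and its edges running up the image. Both nuts lie in the dish, and both discs lie flat, side by side, in the square tray.

```bash
python3 - <<'E'
from h import *
import pickle
i=pickle.load(open("w4.pkl","rb"));img=np.load("w4.npy")
# strip vs. background: bright, saturated wood over white (rows 60-100) and over stand (rows 3-25)
for v in list(range(4,30,6))+list(range(55,113,5)):
    g=np.abs(np.diff(img[v].astype(int),axis=0)).sum(1)[290:350];s=np.argsort(-g)[:4]+290
    print(v,sorted(s),img[v,320])
hsv=cv2.cvtColor(img,cv2.COLOR_RGB2HSV);m=(hsv[...,1]>60)
L=[];Rr=[]
for v in range(58,100):
    u=np.where(m[v,290:350])[0]+290;L.append(ray(i,u[0]-.5,v,.044)[:2]);Rr.append(ray(i,u[-1]+.5,v,.044)[:2])
for n,E in(("L",L),("R",Rr)):
    E=np.array(E);p=np.polyfit(E[:,0],E[:,1],1);print(n,np.degrees(np.arctan(p[0])),np.polyval(p,.58))
for v in (100,104,106,108):print(v,ray(i,320,v,.044))
E
```

```text
4 [np.int64(301), np.int64(303), np.int64(334), np.int64(335)] [220 184 136]
10 [np.int64(302), np.int64(303), np.int64(334), np.int64(335)] [221 185 137]
16 [np.int64(301), np.int64(303), np.int64(334), np.int64(335)] [222 186 137]
22 [np.int64(301), np.int64(303), np.int64(334), np.int64(335)] [222 186 138]
28 [np.int64(301), np.int64(303), np.int64(304), np.int64(334)] [219 182 134]
55 [np.int64(298), np.int64(299), np.int64(334), np.int64(335)] [220 185 137]
60 [np.int64(298), np.int64(299), np.int64(334), np.int64(335)] [221 187 138]
65 [np.int64(298), np.int64(299), np.int64(334), np.int64(335)] [218 181 134]
70 [np.int64(298), np.int64(299), np.int64(334), np.int64(335)] [218 181 134]
75 [np.int64(299), np.int64(300), np.int64(334), np.int64(335)] [218 182 134]
80 [np.int64(298), np.int64(299), np.int64(300), np.int64(334)] [219 183 135]
85 [np.int64(298), np.int64(299), np.int64(334), np.int64(335)] [219 183 135]
90 [np.int64(298), np.int64(299), np.int64(334), np.int64(335)] [220 184 136]
95 [np.int64(298), np.int64(299), np.int64(334), np.int64(335)] [220 184 137]
100 [np.int64(298), np.int64(299), np.int64(334), np.int64(335)] [220 184 137]
105 [np.int64(298), np.int64(299), np.int64(334), np.int64(335)] [218 181 135]
110 [np.int64(290), np.int64(291), np.int64(295), np.int64(328)] [228 231 229]
L 1.7259687928295928 0.06485706554141171
R -1.0948966649487082 0.04140588598921266
100 [0.5636948  0.05231431 0.044     ]
104 [0.56065293 0.05230207 0.044     ]
106 [0.55912562 0.05229592 0.044     ]
108 [0.55759403 0.05228975 0.044     ]
```

step_arm([
  {"angular":[0,0,0],"slide":[0.09,0.001,0],"jaw":0.6},
  {"angular":[0,0,0],"slide":[0.095,0,0],"jaw":0.6},
  {"angular":[0,0,0],"slide":[0,0,0.1],"jaw":0.6},
  {"angular":[0,0,0],"slide":[0,0,0.08],"jaw":0.6},
  {"angular":[0,0,0],"slide":[0,0,0.05],"jaw":0.6},
  {"angular":[0,0,0],"slide":[0,0,0.024],"jaw":0.6},
  {"angular":[0,0,0],"slide":[0,0,0],"jaw":0.6},
  {"angular":[0,0,0],"slide":[0,0,0],"jaw":0.6},
])

```text
time_s: 24.65
tool_pos: [0.5808, 0.0524, 0.0316]
tool_rot: [-180.0, -0.1, 0.0]
force: [-0.1, -0.4, 0.1]
grip_width: 0.0525
grasp_force: 0.0
```

```bash
python3 - <<'E'
from h import *
print(env.get_obs()["tool_pos"])
img=env.read_camera("wrist");s=env.read_camera("scene")
a=np.zeros((600,640,3),np.uint8);a[:300,:480]=cv2.resize(img,(480,300));a[300:,:480]=cv2.resize(s[200:300,240:400],None,fx=3,fy=3)
cv2.imwrite("pics/w5.png",a[:,:,::-1])
E
```

```text
[0.58081275 0.05235832 0.03156711]
```

View pics/w5.png

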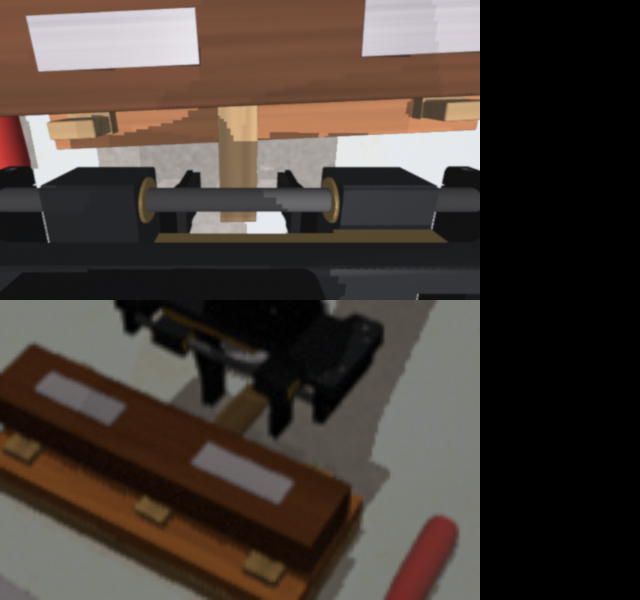

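The view shows the strip centred between the open fingers, at about (238,200) in the half-size picture. I'll grip it and draw it out.

step_arm([
  {"angular":[0,0,0],"slide":[0,0,0],"jaw":0.2},
  {"angular":[0,0,0],"slide":[0,0,0],"jaw":0.2},
  {"angular":[0,0,0],"slide":[0,0,0],"jaw":0.2},
  {"angular":[0,0,0],"slide":[0,0,0],"jaw":0.2},
  {"angular":[0,0,0],"slide":[0,0,0],"jaw":0.2},
  {"angular":[0,0,0],"slide":[0,0,0],"jaw":0.2},
  {"angular":[0,0,0],"slide":[-0.01,0,0],"jaw":0.2},
  {"angular":[0,0,0],"slide":[-0.01,0,0],"jaw":0.2},
], newtons=20)

```text
time_s: 25.75
tool_pos: [0.572, 0.0519, 0.0306]
tool_rot: [-180.0, -0.3, -0.0]
force: [8.5, 0.6, -3.8]
grip_width: 0.0237
grasp_force: 20.0
```

step_arm([
  {"angular":[0,0,0],"slide":[-0.015,0,0],"jaw":0.2},
  {"angular":[0,0,0],"slide":[-0.015,0,0],"jaw":0.2},
  {"angular":[0,0,0],"slide":[-0.015,0,0],"jaw":0.2},
  {"angular":[0,0,0],"slide":[-0.015,0,0],"jaw":0.2},
], newtons=30)

```text
time_s: 26.25
tool_pos: [0.5389, 0.052, 0.0301]
tool_rot: [180.0, 0.0, 0.0]
force: [2.1, -0.5, -0.1]
grip_width: 0.0235
grasp_force: 30.0
```

```bash
python3 - <<'E'
from h import *
print(env.get_obs()["tool_pos"],env.get_obs()["force"])
img=env.read_camera("wrist");s=env.read_camera("scene")
a=np.zeros((600,640,3),np.uint8);a[:300,:480]=cv2.resize(img,(480,300));a[300:,:480]=cv2.resize(s[200:300,240:400],None,fx=3,fy=3)
cv2.imwrite("pics/w6.png",a[:,:,::-1])
E
```

```text
[0.53885471 0.05197974 0.03006514] [ 2.09074105 -0.45963787 -0.09598322]
```

View pics/w6.png

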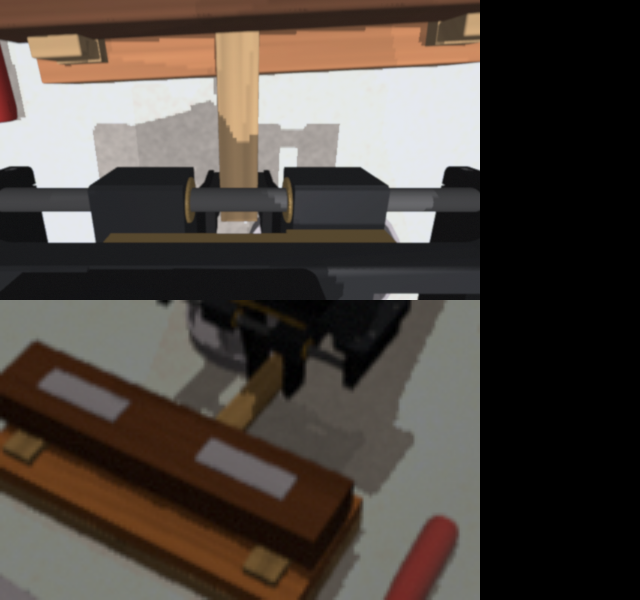

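The strip is following the gripper, with about 42 mm drawn, and the rail looks still (its inlays have barely shifted). I'll continue the draw.

step_arm([
  {"angular":[0,0,0],"slide":[-0.017,0,0],"jaw":0.2},
  {"angular":[0,0,0],"slide":[-0.017,0,0],"jaw":0.2},
  {"angular":[0,0,0],"slide":[-0.017,0,0],"jaw":0.2},
  {"angular":[0,0,0],"slide":[-0.017,0,0],"jaw":0.2},
  {"angular":[0,0,0],"slide":[-0.017,0,0],"jaw":0.2},
  {"angular":[0,0,0],"slide":[-0.017,0,0],"jaw":0.2},
  {"angular":[0,0,0],"slide":[0,0,0],"jaw":0.2},
])

```text
time_s: 27.22
tool_pos: [0.4874, 0.0519, 0.0298]
tool_rot: [180.0, 0.1, 0.0]
force: [0.5, -0.1, 0.2]
grip_width: 0.0234
grasp_force: 30.0
```

```bash
python3 - <<'E'
from h import *
print(env.get_obs()["tool_pos"],env.get_obs()["force"])
img=env.read_camera("wrist");t=env.read_camera("top")
a=np.zeros((600,640,3),np.uint8);a[:300,:480]=cv2.resize(img,(480,300));a[300:]=cv2.resize(t[100:175,230:390],None,fx=4,fy=4)
cv2.imwrite("pics/w7.png",a[:,:,::-1])
# long tray from the top camera
i=env.camera_info("top");hsv=cv2.cvtColor(cv2.resize(t[135:225,410:480],None,fx=8,fy=8,interpolation=cv2.INTER_CUBIC),cv2.COLOR_RGB2HSV)
m=((hsv[...,0]<20)&(hsv[...,1]>60)).astype(np.uint8)
k=max(cv2.findContours(m,cv2.RETR_EXTERNAL,cv2.CHAIN_APPROX_NONE)[0],key=cv2.contourArea)[:,0]
print(rect(i,(k+.5)/8-.5+[410,135],.018),rect(i,(k+.5)/8-.5+[410,135],.009))
E
```

```text
[0.48744052 0.05191788 0.02982821] [ 0.49595588 -0.05531498  0.20373768]
((542.67529296875, -381.61328125), (200.34603881835938, 96.8458251953125), 1.505670428276062) ((543.83740234375, -384.82177734375), (202.01405334472656, 97.6521224975586), 1.5056674480438232)
```

View pics/w7.png

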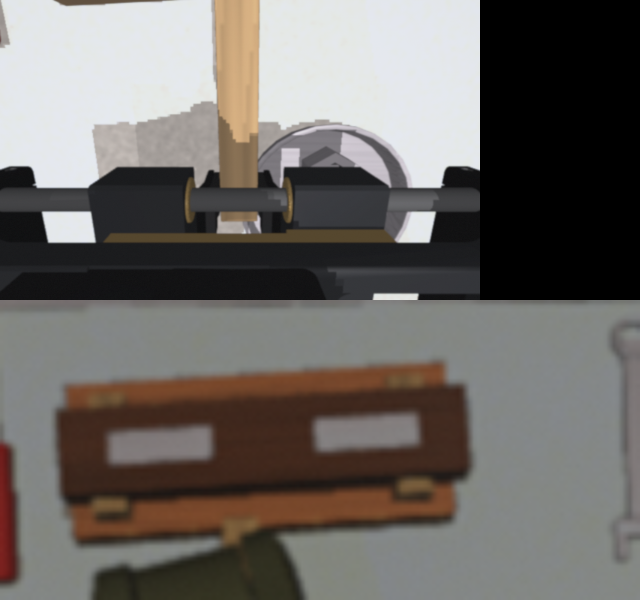

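The strip is clear of the rail, with its far end now in front of the rail at crop (240,530), and the rail is in place.

step_arm([
  {"angular":[0,0,0],"slide":[0,0,-0.03],"jaw":0.2},
  {"angular":[0,0,0],"slide":[0,0,-0.06],"jaw":0.2},
  {"angular":[0,0,0],"slide":[0,0,-0.07],"jaw":0.2},
  {"angular":[0,0,0],"slide":[0,0.03,-0.04],"jaw":0.2},
  {"angular":[0,0,0],"slide":[0,0.07,0],"jaw":0.2},
  {"angular":[0,0,0],"slide":[0,0.09,0],"jaw":0.2},
  {"angular":[0,0,0],"slide":[0,0.09,0],"jaw":0.2},
  {"angular":[0,0,0],"slide":[0,0.09,0],"jaw":0.2},
  {"angular":[0,0,0],"slide":[0,0.09,0],"jaw":0.2},
  {"angular":[0,0,0],"slide":[0,0.09,0],"jaw":0.2},
])

```text
time_s: 28.58
tool_pos: [0.489, -0.2245, 0.1313]
tool_rot: [180.0, -0.1, 0.0]
force: [-0.2, 0.2, -0.7]
grip_width: 0.0234
grasp_force: 30.0
```

step_arm([
  {"angular":[0,0,0],"slide":[0,0.09,0],"jaw":0.2},
  {"angular":[0,0,0],"slide":[0,0.09,0],"jaw":0.2},
  {"angular":[0,0,0],"slide":[0,0.08,0],"jaw":0.2},
  {"angular":[0,0,-0.0083],"slide":[0,0.063,0],"jaw":0.2},
  {"angular":[0,0,0],"slide":[0.004,0,0.06],"jaw":0.2},
  {"angular":[0,0,0],"slide":[0,0,0.08],"jaw":0.2},
  {"angular":[0,0,0],"slide":[0,0,0],"jaw":0.2},
  {"angular":[0,0,0],"slide":[0,0,0],"jaw":0.2},
])

```text
time_s: 29.58
tool_pos: [0.4916, -0.385, 0.0619]
tool_rot: [179.9, -0.1, 1.5]
force: [-0.0, -0.4, -0.2]
grip_width: 0.0234
grasp_force: 30.0
```

```bash
python3 - <<'E'
from h import *
print(env.get_obs()["tool_pos"],env.get_obs()["force"])
img=env.read_camera("wrist");s=env.read_camera("scene")
a=np.zeros((600,640,3),np.uint8);a[:300,:480]=cv2.resize(img,(480,300));a[300:,:480]=cv2.resize(s[120:220,140:300],None,fx=3,fy=3)
cv2.imwrite("pics/w8.png",a[:,:,::-1])
E
```

```text
[ 0.49164393 -0.38501269  0.06192658] [-0.04860252 -0.42259772 -0.15962141]
```

View pics/w8.png

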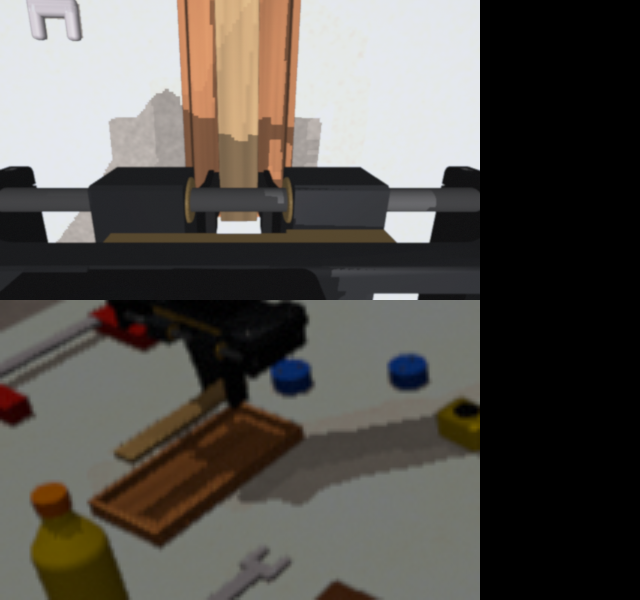

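The strip is level and centred over the long tray, with tray walls at columns 185 and 295 and the strip at 238. Now I'll lower it and release.

step_arm([
  {"angular":[0,0,0],"slide":[0,0,0.05],"jaw":0.2},
  {"angular":[0,0,0],"slide":[0,0,0.03],"jaw":0.2},
  {"angular":[0,0,0],"slide":[0,0,0.017],"jaw":0.2},
  {"angular":[0,0,0],"slide":[0,0,0.009],"jaw":0.2},
  {"angular":[0,0,0],"slide":[0,0,0],"jaw":0.2},
  {"angular":[0,0,0],"slide":[0,0,0],"jaw":0.2},
])

```text
time_s: 30.42
tool_pos: [0.491, -0.3847, 0.0077]
tool_rot: [180.0, -0.0, 1.5]
force: [-0.1, 0.1, -0.8]
grip_width: 0.0235
grasp_force: 30.0
```

step_arm([
  {"angular":[0,0,0],"slide":[0,0,0],"jaw":0.4},
  {"angular":[0,0,0],"slide":[0,0,0],"jaw":0.4},
  {"angular":[0,0,0],"slide":[0,0,0],"jaw":0.4},
  {"angular":[0,0,0],"slide":[0,0,-0.05],"jaw":0.4},
  {"angular":[0,0,0],"slide":[0,0,-0.1],"jaw":0.4},
  {"angular":[0,0,0],"slide":[0,0,-0.1],"jaw":0.4},
  {"angular":[0,0,0],"slide":[-0.05,0.08,-0.05],"jaw":0.4},
  {"angular":[0,0,0],"slide":[-0.05,0.1,0],"jaw":0.4},
  {"angular":[0,0,0],"slide":[0,0.1,0],"jaw":0.4},
  {"angular":[0,0,0],"slide":[0,0,0],"jaw":0.4},
])

```text
time_s: 31.68
tool_pos: [0.4412, -0.5303, 0.1562]
tool_rot: [179.9, 0.1, 1.1]
force: [0.2, 0.2, -1.3]
grip_width: 0.0347
grasp_force: 0.0
```

```bash
python3 - <<'E'
from h import *
print(env.get_obs()["tool_pos"],env.get_obs()["force"])
s=env.read_camera("scene");t=env.read_camera("top");i=env.camera_info("top")
t=np.clip(t.astype(int)*2,0,255).astype(np.uint8)
a=np.zeros((600,800,3),np.uint8);a[:320]=cv2.resize(t[125:245,150:450],(800,320));a[320:600,:448]=cv2.resize(s,(448,280))
a[320:600,450:800]=cv2.resize(s[140:220,150:250],(350,280))
cv2.imwrite("pics/w9.png",a[:,:,::-1])
E
```

```text
[ 0.44116563 -0.53030127  0.15620922] [ 0.15243736  0.15805463 -1.32312379]
```

View pics/w9.png

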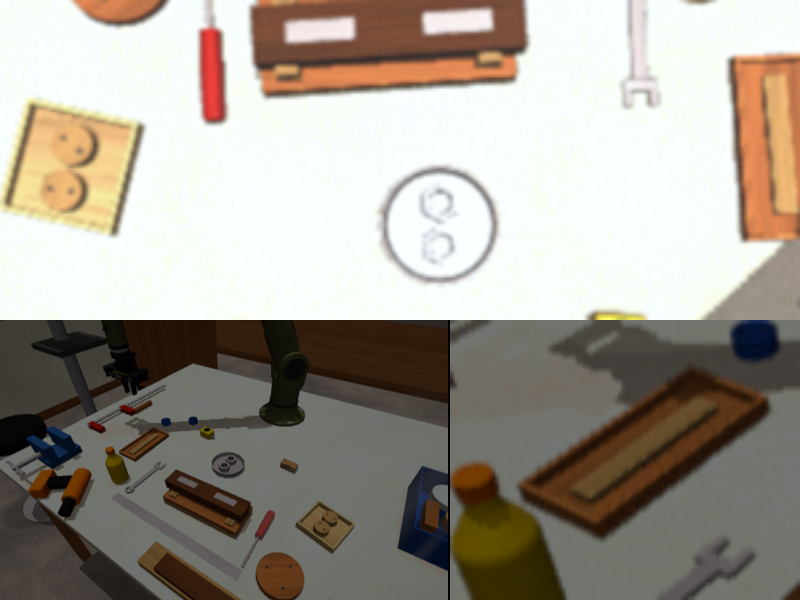

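The view shows all five pieces lying flat in their trays. The discs are at (73,145) and (63,190), the nuts in the dish, the strip centred in the long tray, the rail against its stops, and the arm is clear.

```bash
python3 -c "
from cell import env
print(env.sign_off())"
```

```text
the job is handed in; nothing more can be done
None
```

I handed the job in at about 32 s on the robot's clock: in the last pictures both discs, both nuts and the strip lie flat in their trays and the rail looks unmoved, but the sign-off returned no verdict.

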